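# Tip the loose-bottomed carton and slide the lifter under it

### The job

The bottom flaps of the small blue and yellow carton are not taped, so it must be carried off on the flat steel lifter and never lifted clear of the table itself. Tip it back on its rear edge until it leans by itself on the sloped wooden rest, slide the lifter's blade flat and square along the table under its raised front until the tip almost reaches the carton's rear edge, then bring the carton gently forward again so that it stands level on the blade. Do not let the carton fall forward or topple, leave the flower bottle, amber jar and brush cup standing, and let go of everything at the end.

Things in the scene. Friction and masses are not known exactly. Their poses are not given: they have to be found in the camera images.
- carton_mid (a point): Centre (half-way up) of a closed loose carton, blue with a yellow top band: 70 mm deep (own x), 56 mm wide (own y), 160 mm tall (own z, up), about 0.45 kg evenly spread. Own x points from its front (paper label with green leaf) to its rear, which faces the rest; the rear edge starts 3 to 9 mm from the rest's foot. Can be pinched across its 56 mm width near the top, clear of the rest.
- carton_heel (a point): Middle of the carton's rear bottom edge, 35 mm behind (own +x) and 80 mm below carton_mid: the edge about which it tips. Axes as carton_mid. It balances on this edge at 0.41 rad of tilt and leans stably on the rest beyond that.
- rest: Fixed sloped wooden rest, 46 mm wide. Origin on the table at the middle of its foot line, where the slope's plane meets the table; own x points from foot to back, y along the foot, z up. The flat slope leans back (to +x) 0.60 rad from upright and ends 135 mm along it (111 mm high); 145 mm deep. A carton leaning on it tilts 0.60 to 0.67 rad, its front edge about 40 mm up.
- lifter_grip (a point): Centre of the dark wood bar handle (100 mm along own x, 20 mm wide along y, 24 mm high, on two posts) of the loose lifter, 58 mm above the underside of its flat steel blade: 200 mm long, 90 wide, 4 thick, lying on the table, 0.40 kg in all. Own x points to the blade's tip, 145 mm ahead; its other end is 55 mm behind; z up. Pinch the bar across its width.
- lifter_tip (a point): Middle of the front (tip) edge of the lifter's blade, half-way through its 4 mm thickness: 145 mm ahead of and 56 mm below lifter_grip. Axes as lifter_grip.
- bottle: Brown flower bottle, 54 mm across, 115 mm tall, with flower stems to about 200 mm. Origin at the centre of its underside, z up. It stands beside the rest. Leave it standing.
- jar: Amber jar with a white lid, 50 mm across, 62 mm tall. Origin at the centre of its underside, z up. It stands beside the carton. Leave it standing.
- brush_cup: Pink cup of paint brushes, 68 mm across, 95 mm tall, brushes to about 220 mm. Origin at the centre of its underside, z up. Leave it standing.
Things that resemble listed ones, but are neither listed nor needed, are in the scene too. Of the things shaped like the part that bears lifter_grip, the bare steel one is meant.

How it is judged (in metres and radians):
On the way, in this order (a step that is already met when the one before it is completed fails the run):
1. the carton leans by itself, tipped back on its rear edge, with the fingers off it (angle between carton_mid's own z axis and vertical between 0.5 and 0.8 rad and contact force between the fingers and carton below 0.1 N and height (world z) of carton_heel below 0.01 m), for 0.3 s.
2. with the carton still leaning, the lifter's tip is under it, within 30 mm of its rear edge, and square to it (angle between carton_mid's own z axis and vertical above 0.5 rad and horizontal distance between lifter_tip and carton_heel below 0.03 m and angle between the y axis of carton_mid and the y axis of lifter_tip, either way round below 0.2 rad and y of lifter_tip in the frame of carton_mid between -0.017 and 0.017 m and height (world z) of lifter_tip below 0.012 m), for 0.2 s.
At the end, for the whole second after the job is handed in: The carton stands level (within 0.05 rad) and at rest on the blade, its rear bottom edge held 2 to 9 mm clear of the table by it; the lifter lies flat (within 0.05 rad), its tip within 30 mm of the carton's rear edge, the two within 17 mm of centred and 0.2 rad of square; both are released (angle between each of carton_mid, lifter_tip's own z axis and vertical below 0.05 rad and height (world z) of carton_heel between 0.0022 and 0.009 m and horizontal distance between lifter_tip and carton_heel below 0.03 m and angle between the y axis of carton_mid and the y axis of lifter_tip, either way round below 0.2 rad and y of lifter_tip in the frame of carton_mid between -0.017 and 0.017 m and height (world z) of lifter_tip below 0.008 m and linear speed of each of carton, lifter below 0.02 m/s); the robot touches nothing.
It fails at once if the carton's rear bottom edge is lifted more than 20 mm off the table (height (world z) of carton_heel above 0.02 m).
It fails at once if the carton is knocked over (tilted beyond 0.95 rad) (angle between carton_mid's own z axis and vertical above 0.95 rad).
It fails at once if the carton is let drop forward: it swings faster than 1.6 rad/s while within 0.03 to 0.4 rad of upright (angle between carton_mid's own z axis and vertical between 0.03 and 0.4 rad and angular speed of carton above 1.6 rad/s).
It fails at once if the flower bottle, the amber jar or the brush cup is knocked over (angle between any of bottle, jar, brush_cup's own z axis and vertical above 0.5 rad).
It also fails if it takes over 67 s, if anything falls off the work surface, if the arm or the gripper's body presses on something with over 40 N, if the wrist force passes 120 N, or if a joint passes its speed limit or range.

### The arm

A 7-joint arm with a two-finger parallel gripper is mounted at the origin on the work surface. World frame = base frame: x ahead of the robot, y to its left, z up, the work surface at z = 0. Lengths are in mm, angles in rad, forces in N, time in s.
With the tool pointing down it reaches from about 400 to 875 mm from the base axis. Payload 4.4 kg.
Tool frame: the origin (TCP) lies at the very end of the fingers, on their centre line; the grasp point (between the pads) lies 19 mm behind it; z points along the fingers, y is the line along which they close (so a half turn about z gives the same grasp; the last joint's range is limited). The gripper opens to 85 mm and grips with 20 to 120 N. Pads are 22 mm wide; open, the fingers measure 114 mm over their backs; the gripper's body (76 mm by 85 mm) begins 54 mm behind the grasp point. The pads swing forward as they close: fully open they stand 13 mm farther back than shut.
Start: joints at [-1.251, 0.628, 0.038, 1.517, -0.027, 0.996, -0.02], TCP at [244.573, 602.247, 231.313] pointing down, gripper open.
Joint ranges: [-3.06, 3.06], [-0.37, 2.12], [-1.25, 1.32], [0.18, 2.47], [-1.1, 4.24], [0.23, 1.98], [-2.94, 2.94]. Speed limits (rad/s): [2.57, 2.57, 3.14, 3.14, 3.14, 3.14, 3.14].

### API

Orientations are given as [roll, pitch, yaw] about the fixed x, y, z axes, in that order (R = Rz(yaw) Ry(pitch) Rx(roll)).
In Python, from cell import sensors, get_image, camera_params, order gives the robot as it stands.
- The arm moves only by the shell command python3 -m inch 'ROWS' [OPENING]. ROWS is JSON, a list that holds one entry, the list of rows, each a list of 4 numbers: the shift along the tool's x, y, z in cm, then the turn about the tool's z in degrees. A call has 1 to 8 rows; each row is the pose to reach, as a shift and turn from the pose commanded when the call began, along the tool's axes at that moment; what a row does not reach only later rows make up. A row lasts 1/12 s, in which the tool goes at most 41.7 mm and 7.16 degrees, less where a joint would pass 70% of its speed; a pose out of reach is approached as far as the arm can. A call with a gripper value outside its range is refused whole. OPENING is the finger opening in cm, from 0 to 8.54, set as the call begins (- or left out, the last holds). The fingers move at their own pace and stop on an object; the grip force is fixed at half the most. Time passes only in rows, so rows that repeat a pose let the fingers close. It gives the time, the measured TCP pose, the force, the opening and the grip force at its end, in the units of the state.
- sensors.read_state(): the state, without advancing time (a new reading comes with each control period).
- get_image(name): name is "scene" or "side" or "wrist"; returns the picture (480x640x3 uint8, blue, green, red); there is no depth.
- camera_params(name): a dict with "mtx" (3x3 intrinsics, pixels), "D" ([k1, k2, p1, p2, k3] as OpenCV has them; the pictures are not rectified), "rvec" (rotation vector, rad) and "tvec" (3), from world to camera coordinates, as OpenCV has them. Camera axes: x right, y down, z forward; pixel columns grow to the right and rows downward; lengths in mm; the calibration is good to about 2 mm. A picture is of the moment at which its call begins: read the wrist's pose just before it. camera_params takes no time and is no camera call; for the wrist camera it gives the pose at the moment of the call.
- order.finish_job(): hands the job in; it is judged then, once.
The state is a dict: "clock": time; "qpos": joint angles; "qd": joint speeds; "tau": joint torques, N m; "eef_pos": TCP position; "tool_rot": TCP orientation; "force": force on the tool from outside, world axes, zero at the start; "torque": the same for the moment, N m; "width": finger opening in mm; "gripper_force": force on a finger pad.
Only numpy, scipy, OpenCV 4.12 (cv2) and the standard library are available. Lean on these libraries where they do the work, as an engineer would, in place of code of your own. Each camera call takes 0.05 s, during which the arm holds its last target. There are 200 camera calls.

## Working session

There is one attempt and no reset: what is moved stays moved. The work goes in short steps, Python scripts to look and compute and a shell command to move; the robot and the scene stay as the last step left them, time stands still between calls to the robot, and variables do not carry over. Pictures are saved under pics/ and viewed, at most 10 in all, crops included, and the job is handed in when it is done.

```bash
mkdir -p pics; ls; python3 - <<'E'
from cell import sensors,get_image,camera_params
import cv2,numpy as np
a=get_image("scene");b=get_image("side")
cv2.imwrite("pics/s1.png",a);cv2.imwrite("pics/d1.png",b)
s=sensors.read_state();print(s['eef_pos'],s['tool_rot'],s['clock'])
for n in("scene","side"):
  p=camera_params(n);R=cv2.Rodrigues(np.array(p['rvec'],float))[0];print(n,(-R.T@np.array(p['tvec'],float).ravel()).round(),R.round(2).tolist())
E
```

```text
pics
[244.34413461 601.73773874 230.50224614] [-3.13993167e+00 -1.19156018e-05  2.75580274e+00] 0.1
scene [1074.  164.  842.] [[-0.36, 0.93, 0.01], [0.73, 0.29, -0.63], [-0.59, -0.21, -0.78]]
side [ -188. -1086.   909.] [[0.84, -0.54, 0.0], [-0.3, -0.47, -0.83], [0.45, 0.7, -0.56]]
```

View pics/s1.png

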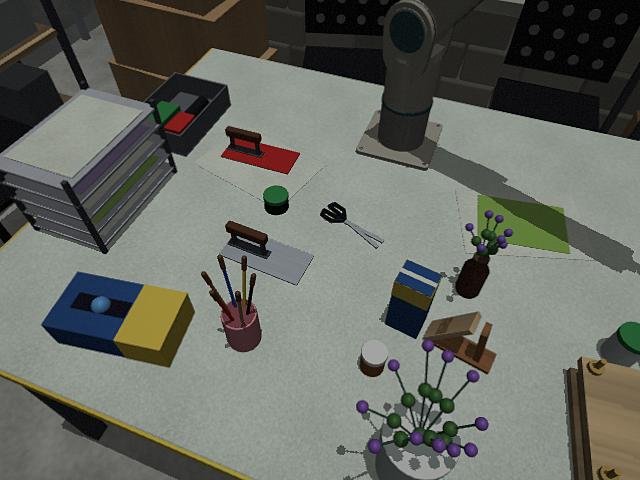

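View pics/d1.png

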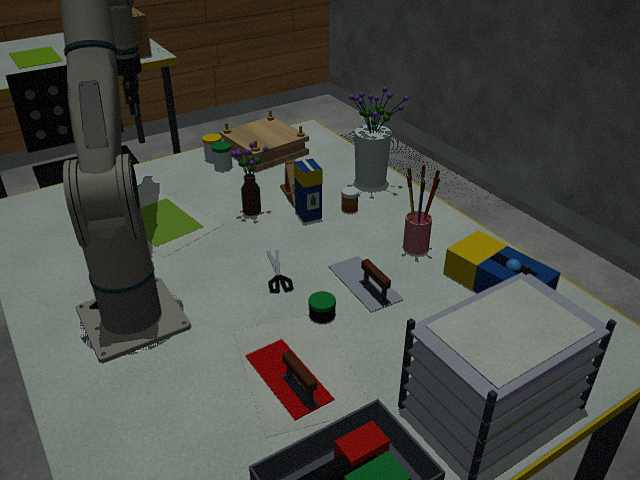

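The scene shows the carton at about (412,298) with the rest to its right, the bottle at (475,272), the jar at (373,358), the steel lifter at about (275,255) and the cup at (240,325). The red lifter is the decoy. I'll enlarge both views to read the corners.

```bash
python3 - <<'E'
import cv2,numpy as np
a=cv2.imread("pics/s1.png");b=cv2.imread("pics/d1.png")
A=a[215:385,215:505];B=b[150:320,265:445]
def up(c,f):
    c=cv2.resize(c,None,fx=f,fy=f,interpolation=cv2.INTER_CUBIC); return np.clip(c*1.5,0,255).astype(np.uint8)
A=up(A,2.75)
cv2.imwrite("pics/s1c.png",A);cv2.imwrite("pics/d1c.png",up(B,3.5));print(A.shape)
E
```

```text
(468, 798, 3)
```

View pics/s1c.png

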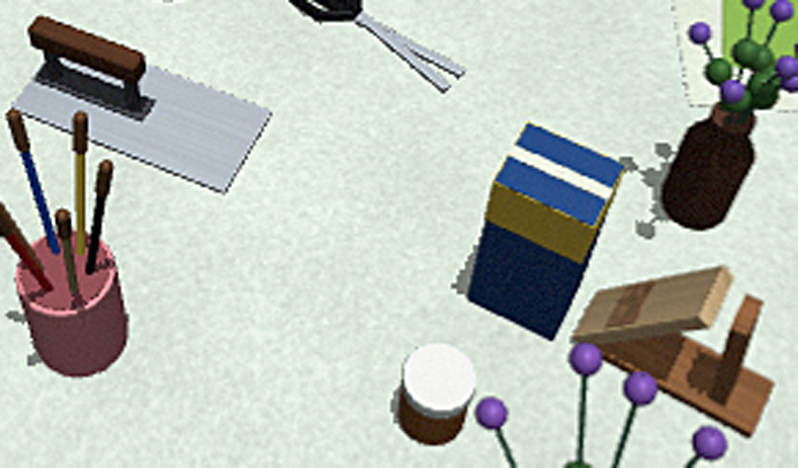

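View pics/d1c.png

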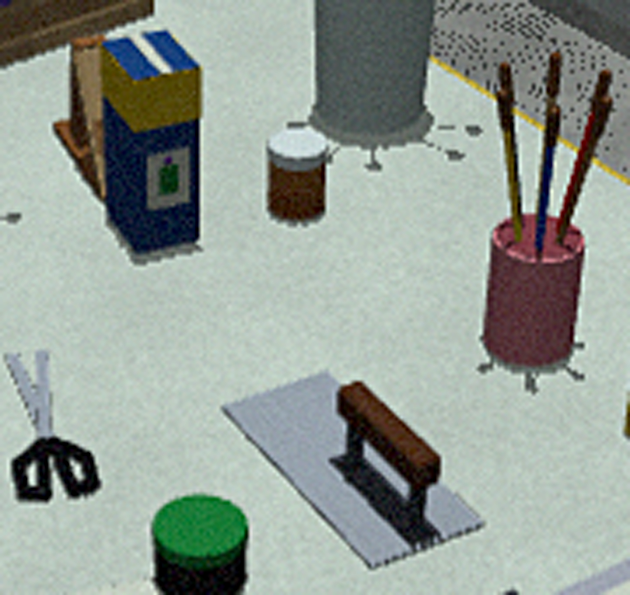

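The enlarged views show these crop pixels:
- **Scene, carton:** top corners (529,124), (623,168), (598,227), (493,184); foot corners (469,299), (553,339).
- **Scene, lifter tip:** (271,113), (225,191).
- **Side, lifter:** tip (222,407), (328,373); rear (483,523), (373,566).

The robot-side edge of the carton runs to the rest at its lower right.

```bash
cat > h.py <<'E'
import cv2,numpy as np
from cell import sensors,get_image,camera_params
def ray(n,uv,z,p=None):
    p=p or camera_params(n);R=cv2.Rodrigues(np.array(p['rvec'],float))[0];t=np.array(p['tvec'],float).ravel()
    u=cv2.undistortPoints(np.array([[uv]],float),np.array(p['mtx'],float),np.array(p['D'],float))[0,0]
    d=R.T@np.array([u[0],u[1],1]);c=-R.T@t
    return (c+d*(z-c[2])/d[2])[:2]
def frame():
    s=sensors.read_state();y=s['tool_rot'][2];return s,np.array([np.cos(y),np.sin(y)]),np.array([np.sin(y),-np.cos(y)])
def go(x,y,z,yaw=None):
    "shift (cm) and turn (deg) from the present pose"
    s,tx,ty=frame();d=np.array([x,y])-s['eef_pos'][:2]
    o=[d@tx/10,d@ty/10,(s['eef_pos'][2]-z)/10]
    if yaw is not None:
        # turn about tool z (down) by +a lowers yaw; grasp is symmetric under half turns
        a=np.degrees(s['tool_rot'][2]-yaw);o.append(a)
    print("at",np.round(s['eef_pos'],1),"rot",np.round(s['tool_rot'],3),"t",round(s['clock'],2),"q7",round(s['qpos'][6],2),"-> move",np.round(o,2))
E
python3 - <<'E'
from h import *
S=lambda u,v,z:ray("scene",(u/2.75+215-.3,v/2.75+215-.3),z)
D=lambda u,v,z:ray("side",(u/3.5+265-.35,v/3.5+150-.35),z)
n=lambda v:np.round(v,1).tolist()
print("top S",*[n(S(u,v,160)) for u,v in((529,124),(623,168),(598,227),(493,184))])
print("foot S",n(S(469,299,0)),n(S(553,339,0)))
print("top D",*[n(D(u,v,160)) for u,v in((103,42),(184,32),(201,70),(120,83))])
print("foot D",n(D(140,251,0)),n(D(199,240,0)))
print("tip S",n(S(271,113,4)),n(S(225,191,4)),"rear",n(S(13,106,4)))
print("tip D",n(D(222,407,4)),n(D(328,373,4)),"rear",n(D(483,523,4)),n(D(373,566,4)))
print("bartop S",*[n(S(u,v,70)) for u,v in((38,17),(145,57),(137,73),(30,35))])
print("jar S",n(S(438,378,62)),"D",n(D(297,142,62)))
print("bottle D",n(D(0,0,0)))
print("bottle S base",n(S(695,205,0)))
print("restfoot S",n(S(574,335,0)), "rest back base",n(S(750,436,0)),n(S(774,384,0)))
print("slope top S",n(S(725,268,111)),n(S(708,326,105)))
print("cup top S",n(S(65,277,95)))
E
```

```text
top S [538.8, 135.8] [551.4, 202.5] [602.4, 197.0] [595.0, 126.0]
foot S [590.1, 127.9] [599.5, 194.7]
top D [547.2, 197.2] [610.2, 177.6] [586.6, 115.9] [523.3, 131.3]
foot D [541.2, 135.8] [590.3, 124.2]
tip S [484.1, -74.4] [569.7, -79.7] rear [555.8, -277.4]
tip D [479.2, -79.5] [567.9, -86.7] rear [555.6, -282.0] [467.6, -277.1]
bartop S [508.6, -268.3] [515.1, -169.4] [532.3, -168.2] [528.0, -265.0]
jar S [690.3, 127.6] D [685.8, 124.7]
bottle D [664.6, 605.3]
bottle S base [443.6, 272.2]
restfoot S [590.7, 208.4] rest back base [622.3, 340.7] [576.4, 351.1]
slope top S [569.3, 285.0] [612.8, 282.5]
cup top S [727.2, -126.4]
```

```bash
python3 - <<'E'
from h import *
print(ray("side",(372,188),0))
go(571.5,164.5,260,np.radians(170))
E
```

```text
[816.32141519 187.30343178]
at [244.3 601.7 230.5] rot [-3.14  -0.     2.756] t 0.1 q7 -0.02 -> move [-46.76 -28.2   -2.95 -12.1 ]
```

```bash
python3 -m inch '[[[0,0,-3,0],[-4,-2.4,-3,-3],[-8,-4.8,-3,-6],[-16,-9.6,-3,-12],[-20,-12,-3,-12],[-24,-14.4,-3,-12],[-28,-16.8,-3,-12],[-28,-16.8,-3,-12]]]' 8.54; python3 -c "
from h import *
go(571.5,164.5,260,np.radians(170))"
```

```text
clock: 0.77
eef_pos: [420.5, 367.1, 261.1]
tool_rot: [-3.141, -0.0, 2.965]
force: [1.1, 0.5, 0.1]
width: 85.0
gripper_force: 0.0
at [420.5 367.1 261.1] rot [-3.141 -0.     2.965] t 0.77 q7 0.63 -> move [-18.42 -17.3    0.11  -0.1 ]
```

```bash
python3 -m inch '[[[-2.6,-2.5,0,0],[-5.2,-5,0,0],[-8,-7.5,0,0],[-10.8,-10,0,0],[-13.6,-12.7,0,0],[-16.4,-15.2,0,0],[-18.4,-17.3,0,0],[-18.4,-17.3,0,0]]]'; python3 - <<'E'
from h import *
go(571.5,164.5,260,np.radians(170))
p=camera_params("wrist");w=get_image("wrist");cv2.imwrite("pics/w1.png",w)
R=cv2.Rodrigues(np.array(p['rvec'],float))[0];print((-R.T@np.array(p['tvec'],float).ravel()).round())
import json;json.dump({k:np.array(v).tolist() for k,v in p.items() if k in('mtx','D','rvec','tvec')},open("w1.json","w"))
E
```

```text
clock: 1.43
eef_pos: [574.3, 157.9, 260.8]
tool_rot: [-3.137, 0.003, 2.955]
force: [0.4, -0.3, 0.4]
width: 85.5
gripper_force: 0.0
at [574.3 157.9 260.8] rot [-3.137e+00  3.000e-03  2.955e+00] t 1.43 q7 1.08 -> move [ 0.4   0.6   0.08 -0.71]
[504. 173. 403.]
```

View pics/w1.png

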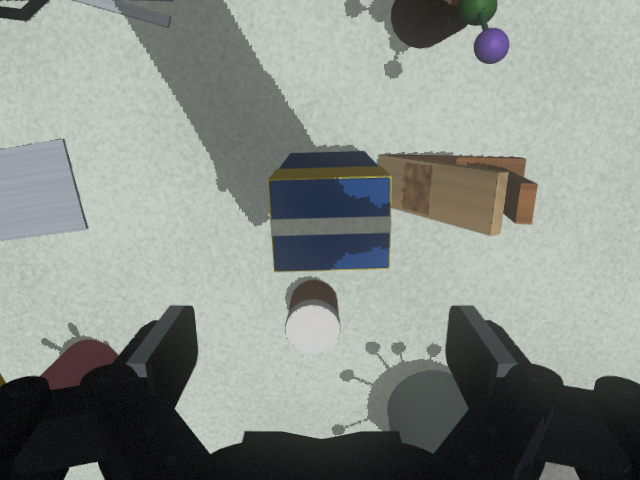

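The wrist view shows the carton's top corners at (270,178), (391,177), (389,268) and (275,271). The rest's slope is to its right, with its top edge at (507,170)–(497,235), and the lifter tip is at the left, (65,140)–(87,228).

```bash
python3 - <<'E'
from h import *
import json
p=json.load(open("w1.json"));W=lambda u,v,z:ray("wrist",(u,v),z,p)
t=np.array([W(u,v,160) for u,v in((270,178),(391,177),(389,268),(275,271))]);print(t.round(1).tolist(),t.mean(0))
x=(t[1]-t[0])+(t[2]-t[3]);print("yaw x",np.degrees(np.arctan2(x[1],x[0])))
e=t[0]-t[3];f=t[1]-t[2];e=e+f;print("from widths",np.degrees(np.arctan2(e[1],e[0]))-90)
print("slope top",W(507,170,111),W(497,235,111),"foot",W(379,155,0))
print("tip",W(65,139,4),W(87,228,4))
E
```

```text
[[535.5, 136.0], [547.7, 203.9], [602.3, 194.8], [591.4, 126.5]] [569.23740738 165.31514732]
yaw x 80.35751958599357
from widths 80.50166140447757
slope top [566.269696   290.12524615] [611.87541272 279.6273733 ] foot [554.27537241 216.3606742 ]
tip [482.07854069 -70.47492707] [569.33164807 -77.82693407]
```

```bash
python3 -m inch '[[[0.3,0,0,0],[0.3,0,0,0],[0.3,0,0,0],[0.3,0,0,0]]]'; python3 -c "
from h import *
go(569.5,165.3,130,np.radians(170.4))"
```

```text
clock: 1.82
eef_pos: [566.9, 168.6, 261.3]
tool_rot: [3.141, -0.0, 2.968]
force: [0.7, -0.5, 0.6]
width: 85.3
gripper_force: 0.0
at [566.9 168.6 261.3] rot [ 3.141 -0.     2.968] t 1.82 q7 1.08 -> move [-0.32 -0.28 13.13 -0.36]
```

```bash
python3 -m inch '[[[-0.3,-0.3,2,0],[-0.3,-0.3,4,0],[-0.3,-0.3,6,0],[-0.3,-0.3,8,0],[-0.3,-0.3,8.7,0],[-0.3,-0.3,8.7,0],[-0.3,-0.3,8.7,0]]]'; python3 - <<'E'
from h import *
go(569.5,165.3,130,np.radians(170.4))
p=camera_params("wrist");w=get_image("wrist")
s=get_image("side")[120:300,220:400];s=cv2.resize(s,None,fx=2.6,fy=2.6)
w=cv2.resize(w,(432,324))
c=np.zeros((468,900,3),np.uint8);c[:324,:432]=w;c[:,432:]=s
cv2.imwrite("pics/c2.png",cv2.resize(np.clip(c*1.4,0,255).astype(np.uint8),(800,416)))
E
```

```text
clock: 2.4
eef_pos: [570.2, 164.1, 174.7]
tool_rot: [3.141, 0.0, 2.966]
force: [0.9, 0.2, 0.3]
width: 85.5
gripper_force: 0.0
at [570.2 164.1 174.7] rot [3.141 0.    2.966] t 2.4 q7 1.08 -> move [ 0.09  0.1   4.47 -0.46]
```

View pics/c2.png

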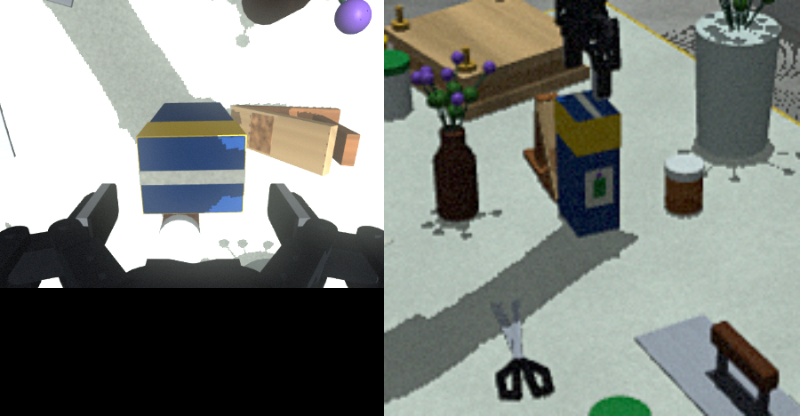

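The carton, at columns 139–245, sits centred between the finger pads, which are at 117 and 268, so I'll descend.

```bash
python3 -m inch '[[[0,0,1,0],[0,0,2,0],[0,0,3,0],[0,0,3.7,0],[0,0,4.4,0],[0,0,4.4,0],[0,0,4.4,0]]]'
```

```text
clock: 3.08
eef_pos: [569.7, 163.4, 129.6]
tool_rot: [-3.141, -0.001, 2.965]
force: [0.7, -0.3, -0.1]
width: 85.3
gripper_force: 0.0
```

```bash
python3 -m inch '[[[0,0.6,0,0],[0,1.2,0,0],[0,1.8,0,0],[0,2.4,0,0],[0,3,0,0],[0,3.6,0,0],[0,4.2,0,0],[0,4.8,0,0]]]';python3 -m inch '[[[0,0.5,0,0],[0,1,0,0],[0,1.5,0,0],[0,2,0,0],[0,2,0,0],[0,2,0,0],[0,2,0,0]]]'; python3 - <<'E'
from h import *
go(569.5,165.3,130,np.radians(170.4))
s=get_image("side")[120:270,250:400];s=cv2.resize(s,None,fx=2.66,fy=2.66)[:400,:400]
a=get_image("scene")[220:400,350:530];a=cv2.resize(a,(400,400))
cv2.imwrite("pics/c3.png",np.clip(np.hstack([a,s[:399,:399].repeat(1,0) if 0 else cv2.resize(s,(400,400))])*1.4,0,255).astype(np.uint8))
E
```

```text
clock: 3.75
eef_pos: [578.6, 211.9, 130.3]
tool_rot: [3.141, -0.0, 2.966]
force: [0.7, -0.4, 0.7]
width: 85.3
gripper_force: 0.3
clock: 4.33
eef_pos: [582.0, 230.1, 130.3]
tool_rot: [-3.141, -0.0, 2.965]
force: [-0.2, -0.2, 0.8]
width: 85.3
gripper_force: 0.0
at [582.  230.1 130.3] rot [-3.141 -0.     2.965] t 4.33 q7 1.0 -> move [ 0.09 -6.6   0.03 -0.52]
```

View pics/c3.png

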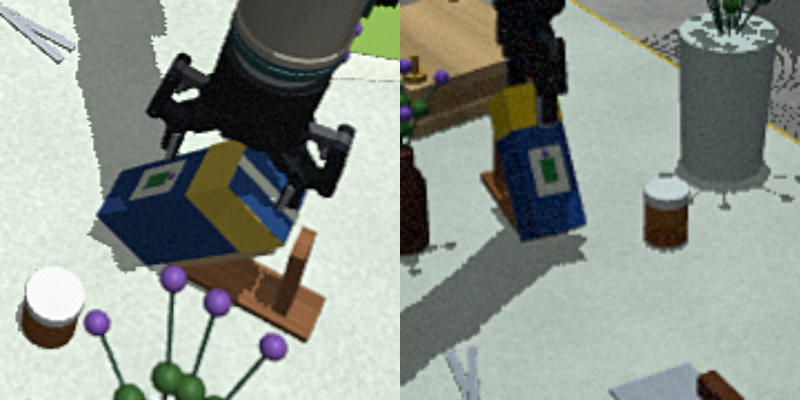

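The carton is tipped well back between the fingers, with its front raised. I'll push a little further so it's certainly on the rest.

```bash
python3 -m inch '[[[0,0.4,0,0],[0,0.8,0,0],[0,1.2,0,0],[0,1.6,0,0],[0,2,0,0],[0,2,0,0],[0,2,0,0]]]';python3 -m inch '[[[0,0,-1,0],[0,0,-2,0],[0,0,-4,0],[0,0,-7,0],[0,0,-10,0],[0,0,-13,0],[0,0,-13,0],[0,0,-13,0]]]'; python3 - <<'E'
from h import *
go(518,-222,150,np.radians(176.4))
p=camera_params("wrist")
w=get_image("wrist")
import json;json.dump({k:np.array(v).tolist() for k,v in p.items() if k in('mtx','D','rvec','tvec')},open("w2.json","w"))
cv2.imwrite("pics/w2.png",w)
E
```

```text
clock: 5.02
eef_pos: [585.4, 250.7, 130.2]
tool_rot: [3.142, -0.0, 2.966]
force: [0.2, -0.9, 0.3]
width: 85.7
gripper_force: 0.0
clock: 5.68
eef_pos: [587.0, 250.4, 263.9]
tool_rot: [3.138, 0.005, 2.965]
force: [0.1, -0.5, 0.9]
width: 85.4
gripper_force: 0.0
at [587.  250.4 263.9] rot [3.138 0.005 2.965] t 5.68 q7 0.97 -> move [ -1.52 -47.72  11.39  -6.53]
```

View pics/w2.png

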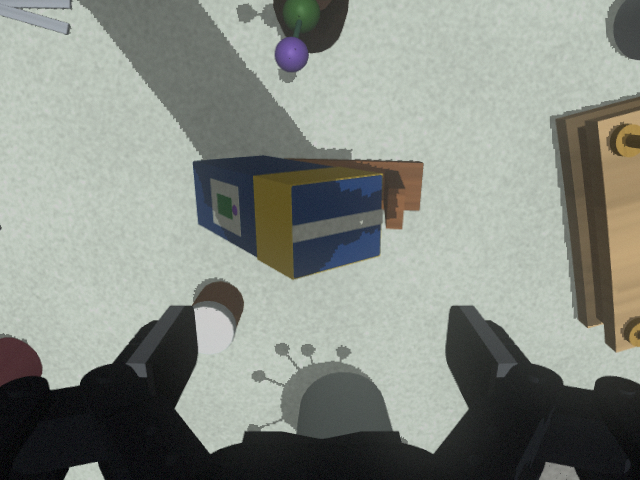

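It leans on the rest on its own. Its corners are at (291,184)/(295,278) for the front top, (383,173)/(380,254) for the rear top and (194,161)/(199,226) for the front bottom.

```bash
python3 - <<'E'
from h import *
import json
p=json.load(open("w2.json"));W=lambda u,v,z:ray("wrist",(u,v),z,p)
for th in(.60,.635,.67):
    s,c=np.sin(th),np.cos(th)
    P={'FT':[W(291,184,160*c+70*s),W(295,278,160*c+70*s)],'RT':[W(383,173,160*c),W(380,254,160*c)],'FB':[W(194,161,70*s),W(199,226,70*s)]}
    X=sum(P['FT'])/2-sum(P['FB'])/2;Y=sum(a-b for a,b in P.values())
    yx=np.arctan2(X[1],X[0]);yy=np.arctan2(Y[1],Y[0])-np.pi/2
    u=np.array([np.cos(yy),np.sin(yy)])
    print(th,"yaws deg",np.degrees([yx,yy]).round(1),"len",np.linalg.norm(X).round(1),160*s,"heel from FT,RT,FB",*[(sum(P[k])/2-u*o).round(1) for k,o in(('FT',160*s-70*c),('RT',160*s),('FB',-70*c))],"widths",[np.linalg.norm(a-b).round(1) for a,b in P.values()])
E
```

```text
0.6 yaws deg [82.1 80.3] len 92.2 90.34279574320566 heel from FT,RT,FB [574.9 204.5] [574.3 202.7] [577.4 202.2] widths [np.float64(55.7), np.float64(54.9), np.float64(57.6)]
0.635 yaws deg [81.6 80.3] len 91.5 94.90840229693006 heel from FT,RT,FB [574.2 198.5] [574.4 198.6] [576.9 201.5] widths [np.float64(56.0), np.float64(55.6), np.float64(57.3)]
0.67 yaws deg [81.1 80.3] len 90.8 99.35775792584955 heel from FT,RT,FB [573.6 192.5] [574.6 194.5] [576.4 200.6] widths [np.float64(56.4), np.float64(56.2), np.float64(57.0)]
```

```bash
python3 -m inch '[[[0,-2.5,0,7],[-0.1,-5.5,0,14],[-0.3,-9,0,21],[-0.5,-12.5,0,28],[-0.7,-16,0,35],[-0.8,-19.5,0,42],[-0.9,-23,0,49],[-1,-25,0,56]]]' 5; python3 -c "
from h import *
go(518,-221,150,np.radians(86))"
```

```text
clock: 6.4
eef_pos: [549.5, -2.8, 259.6]
tool_rot: [-3.138, 0.001, 1.977]
force: [-0.5, -0.4, 0.3]
width: 50.0
gripper_force: 0.0
at [549.5  -2.8 259.6] rot [-3.138e+00  1.000e-03  1.977e+00] t 6.4 q7 0.54 -> move [-18.8  -11.51  10.96  27.26]
```

```bash
python3 -m inch '[[[-3,-1.8,0,7],[-6,-3.6,1,14],[-9,-5.4,2,21],[-12,-7.4,3,27.5],[-15,-9.2,4,27.5],[-18,-11,5,27.5],[-18.7,-11.4,6,27.5],[-18.7,-11.4,6,27.5]]]'; python3 -m inch '[[[0,0,0,0],[0,0,0,0],[0,0,0,0]]]'; python3 - <<'E'
from h import *
go(518,-221,40,np.radians(86))
p=camera_params("wrist")
w=get_image("wrist")
import json;json.dump({k:np.array(v).tolist() for k,v in p.items() if k in('mtx','D','rvec','tvec')},open("w3.json","w"))
cv2.imwrite("pics/w3.png",w)
E
```

```text
clock: 7.07
eef_pos: [519.9, -218.2, 197.8]
tool_rot: [-3.136, 0.001, 1.501]
force: [0.2, 0.9, -0.7]
width: 50.2
gripper_force: 0.0
clock: 7.32
eef_pos: [523.7, -213.0, 200.5]
tool_rot: [3.141, -0.001, 1.511]
force: [-1.3, 0.1, 0.5]
width: 49.8
gripper_force: 0.0
at [ 523.7 -213.   200.5] rot [ 3.141e+00 -1.000e-03  1.511e+00] t 7.32 q7 0.57 -> move [-0.84 -0.52 16.05  0.55]
```

View pics/w3.png

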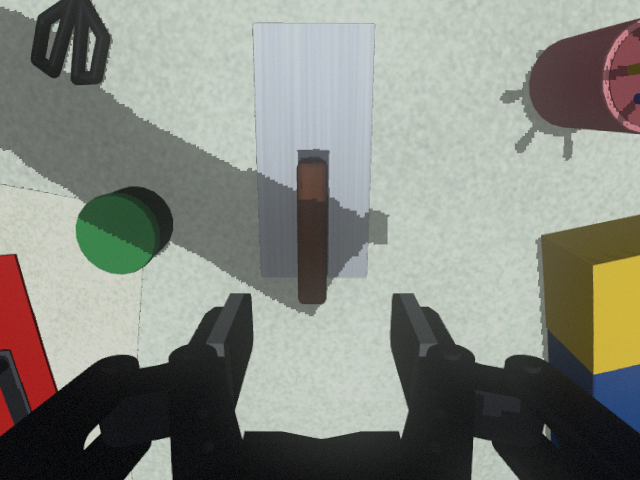

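The wrist view shows the blade tip at (253,23)–(375,24), the rear corners at (262,276) and (367,276), and the bar spanning columns 298–327 and rows 157–303.

```bash
python3 - <<'E'
from h import *
import json
p=json.load(open("w3.json"));W=lambda u,v,z:ray("wrist",(u,v),z,p)
a,b,c,d=[W(*q,4) for q in((253,23),(375,24),(367,276),(262,276))]
t=(a+b)/2;r=(c+d)/2;v=t-r;print("tip",t,"yaw",np.degrees(np.arctan2(v[1],v[0])),np.linalg.norm(v))
print("grip",t-145*v/np.linalg.norm(v))
B=[W(*q,70) for q in((298,158),(327,158),(327,303),(298,303))];print("bar",sum(B)/4)
g=(sum(B)/4+t-145*v/np.linalg.norm(v))/2
go(*g,40,np.arctan2(v[1],v[0]))
E
```

```text
tip [526.43119758 -77.633181  ] yaw 86.39623345388019 197.7983085455697
grip [ 517.31705897 -222.34645779]
bar [ 517.30525627 -219.07934095]
at [ 523.8 -213.1  200.6] rot [ 3.141e+00 -1.000e-03  1.511e+00] t 7.37 q7 0.57 -> move [-0.8  -0.6  16.06  0.15]
```

```bash
python3 -m inch '[[[-0.8,-0.6,3,0.2],[-0.8,-0.6,6,0.2],[-0.8,-0.6,9,0.2],[-0.8,-0.6,12,0.2],[-0.8,-0.6,14,0.2],[-0.8,-0.6,15.5,0.2],[-0.8,-0.6,16,0.2],[-0.8,-0.6,16,0.2]]]'; python3 -m inch '[[[0,0,0,0],[0,0,0,0],[0,0,0,0],[0,0,0,0],[0,0,0,0],[0,0,0,0],[0,0,0,0]]]' 1; python3 -c "
from h import *
go(517.3,-221,40)"
```

```text
clock: 8.03
eef_pos: [516.3, -221.3, 39.5]
tool_rot: [-3.14, -0.001, 1.506]
force: [-0.2, -0.0, 0.3]
width: 49.8
gripper_force: 0.0
clock: 8.62
eef_pos: [517.6, -222.7, 41.8]
tool_rot: [3.139, 0.0, 1.505]
force: [-0.4, 0.7, 6.0]
width: 19.1
gripper_force: 60.1
at [ 517.6 -222.7   41.8] rot [3.139 0.    1.505] t 8.62 q7 0.7 -> move [ 0.17 -0.04  0.18]
```

```bash
python3 - <<'E'
from h import *
S=lambda u,v,z:ray("scene",(u/2.75+215-.3,v/2.75+215-.3),z)
print("scissor tips",S(446,92,0),S(463,74,0),S(358,14,2))
u=np.array([np.cos(np.radians(80.5)),np.sin(np.radians(80.5))]);h=np.array([575.5,202.5])
for d in(110,15):
    g=h-(145+d)*u;print(d,g);go(*g,40,np.radians(80.5))
E
```

```text
scissor tips [406.16744588  54.83617765] [381.88679465  62.80553657] [351.46752676 -43.56386191]
110 [533.41286051 -49.00282839]
at [ 517.6 -222.7   41.8] rot [3.139 0.    1.505] t 8.62 q7 0.7 -> move [17.44  0.43  0.18  5.7 ]
15 [549.09238306  44.69430375]
at [ 517.6 -222.7   41.8] rot [3.139 0.    1.505] t 8.62 q7 0.7 -> move [26.89  1.38  0.18  5.7 ]
```

```bash
python3 -m inch '[[[1,0,-0.1,0],[3,0,-0.1,1],[5.5,0.1,-0.1,2],[8,0.2,-0.1,3],[11,0.3,-0.1,4],[14,0.3,-0.1,5],[16,0.4,-0.1,5.7],[17,0.4,-0.1,5.7]]]';python3 -m inch '[[[0.4,0,0,0],[0.4,0,0,0],[0.4,0,0,0],[0.4,0,0,0]]]'; python3 - <<'E'
from h import *
go(549.1,44.7,40,np.radians(80.5))
p=camera_params("wrist")
w=get_image("wrist")
import json;json.dump({k:np.array(v).tolist() for k,v in p.items() if k in('mtx','D','rvec','tvec')},open("w4.json","w"))
cv2.imwrite("pics/w4.png",w)
E
```

```text
clock: 9.28
eef_pos: [532.5, -50.1, 41.8]
tool_rot: [3.14, -0.001, 1.408]
force: [0.2, -3.2, 1.2]
width: 18.9
gripper_force: 59.5
clock: 9.62
eef_pos: [532.8, -47.8, 41.8]
tool_rot: [-3.141, -0.003, 1.406]
force: [0.5, 4.9, 6.0]
width: 19.3
gripper_force: 60.2
at [532.8 -47.8  41.8] rot [-3.141e+00 -3.000e-03  1.406e+00] t 9.62 q7 0.4 -> move [9.39 0.09 0.18 0.05]
```

View pics/w4.png

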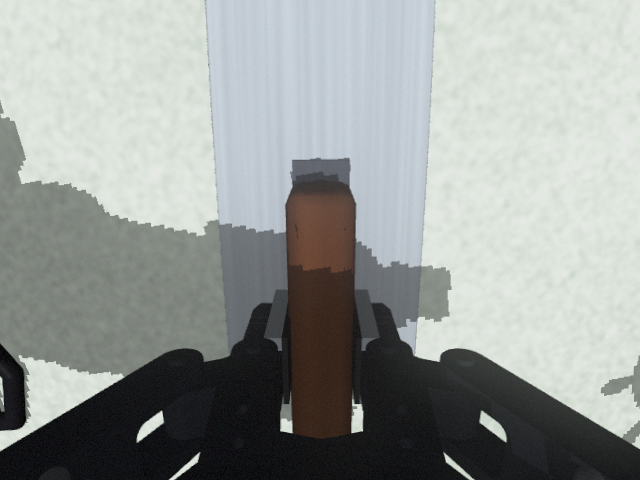

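The blade lies flat and is held square. The bar's front end is at (320,187). From here I'll check with numbers only, starting with the tip by colour mask in the scene and side views.

```bash
cat >> h.py <<'E'
def blade(n,pred,z=4):
    "blade mask outline near predicted grip; returns extreme points along own x in world"
    im=get_image(n).astype(int);B,G,R=im[...,0],im[...,1],im[...,2]
    m=((B-G>4)&(B-R>2)&(B-R<60)&(B>70)).astype(np.uint8)
    m=cv2.morphologyEx(m,cv2.MORPH_OPEN,np.ones((3,3)))
    return im,m
E
python3 - <<'E'
from h import *
import json
p=json.load(open("w4.json"));print("bar end",ray("wrist",(320,187),70,p))
u=np.array([np.cos(1.406),np.sin(1.406)]);w=np.array([-u[1],u[0]])
s=sensors.read_state();g=s['eef_pos'][:2]
for n in("scene","side"):
    P=camera_params(n);im,m=blade(n,None)
    q=np.array([[*(g+u*a+w*b),z] for a,b,z in((145,45,4),(145,-45,4),(120,0,4),(165,0,0))],float)
    px=cv2.projectPoints(q,np.array(P['rvec'],float),np.array(P['tvec'],float),np.array(P['mtx'],float),np.array(P['D'],float))[0][:,0]
    print(n,px.round(1).tolist(),"blade col",im[int(px[2,1]),int(px[2,0])],"table",im[int(px[3,1]),int(px[3,0])])
    k,l,st,c=cv2.connectedComponentsWithStats(m);lab=l[int(px[2,1]),int(px[2,0])]
    if lab:
        ys,xs=np.nonzero(l==lab);W=np.array([ray(n,(x,y),4,P) for x,y in zip(xs[::2],ys[::2])])-g
        a=W@u;b=W@w;print(" max along",np.percentile(a,[99,99.7,100]).round(1),"b range near tip",np.percentile(b[a>110],[1,99]).round(1),len(a))
E
```

```text
bar end [540.73483253   3.81909464]
scene [[384.1, 289.0], [365.3, 320.6], [364.5, 299.2], [383.3, 309.6]] blade col [146 142 134] table [159 169 161]
side [[301.9, 228.7], [331.7, 221.8], [320.5, 229.7], [314.2, 222.8]] blade col [119 115 103] table [134 141 132]
```

```bash
python3 - <<'E'
from h import *
u=np.array([np.cos(1.406),np.sin(1.406)]);w=np.array([-u[1],u[0]])
s=sensors.read_state();g=s['eef_pos'][:2]
for n in("scene","side"):
    P=camera_params(n);im=cv2.GaussianBlur(get_image(n),(3,3),0).astype(int)
    K=[np.array(P[k],float) for k in('rvec','tvec','mtx','D')]
    d=im[...,0]-im[...,1]
    # profiles along own x and y across the expected tip and sides
    def prof(A,Bv,z=4): 
        q=np.array([[*(g+u*a+w*b),z] for a,b in zip(A,Bv)],float);px=cv2.projectPoints(q,*K)[0][:,0]
        return cv2.remap(d.astype(np.float32),px[:,0].astype(np.float32),px[:,1].astype(np.float32),cv2.INTER_LINEAR).ravel()
    A=np.arange(125,166)
    t=np.median([prof(A,0*A+b) for b in range(-35,36,5)],0);print(n,"tip",A[np.argmax(t<-3)],t[::4].round())
    Bv=np.arange(-60,61);e=np.median([prof(0*Bv+a,Bv) for a in range(95,135,5)],0);print(" sides",Bv[e>-3].min(),Bv[e>-3].max())
E
```

```text
scene tip 147 [  6.   5.   5.   5.   6.   1.  -9.  -9. -10.  -9.  -9.]
 sides -45 45
side tip 146 [ 7.  7.  7.  5.  2. -3. -5. -7. -7. -7. -7.]
 sides -59 48
```

```bash
python3 -m inch '[[[1,0,0,0],[2.2,0,0,0],[3.4,0.1,0,0],[4.6,0.1,0,0],[5.6,0.1,0,0],[6.6,0.1,0,0],[7.4,0.1,0,0],[8.2,0.1,0,0]]]';python3 -m inch '[[[0.4,0,0,0],[0.8,0,0,0],[1.1,0,0,0],[1.1,0,0,0],[1.1,0,0,0],[1.1,0,0,0],[1.1,0,0,0]]]'; python3 -c "
from h import *
go(575.5-.164*160.5,202.5-.9865*160.5,40,1.405)"
```

```text
clock: 10.53
eef_pos: [547.4, 28.7, 41.8]
tool_rot: [3.14, 0.003, 1.401]
force: [-0.7, -5.5, 5.6]
width: 18.9
gripper_force: 60.1
clock: 11.12
eef_pos: [549.3, 40.1, 41.8]
tool_rot: [3.14, 0.002, 1.402]
force: [-0.7, -4.2, 6.0]
width: 19.2
gripper_force: 60.1
at [549.3  40.1  41.8] rot [3.140e+00 2.000e-03 1.402e+00] t 11.12 q7 0.25 -> move [ 0.4  -0.08  0.18 -0.16]
```

```bash
python3 -m inch '[[[0.2,0,0,0],[0.4,0,0,0],[0.4,0,0,0],[0.4,0,0,0],[0.4,0,0,0]]]';python3 -m inch '[[[0,0,0,0],[0,0,0,0],[0,0,0,0],[0,0,0,0],[0,0,0,0]]]' 5; python3 -m inch '[[[0,0,-1,0],[0,0,-3,0],[0,0,-6,0],[0,0,-10,0],[0,0,-14,0],[0,0,-18,0],[0,0,-22,0],[0,0,-22,0]]]'; python3 - <<'E'
from h import *
u=np.array([.164,.9865]);g=np.array([575.5,202.5])+47*u
go(*g,262,2.966)
E
```

```text
clock: 11.53
eef_pos: [549.8, 43.5, 41.8]
tool_rot: [3.14, 0.002, 1.402]
force: [-0.1, -5.1, 4.7]
width: 19.1
gripper_force: 60.2
clock: 11.95
eef_pos: [549.3, 46.7, 41.1]
tool_rot: [-3.141, -0.0, 1.405]
force: [-0.3, 0.2, -0.0]
width: 50.1
gripper_force: 0.0
clock: 12.62
eef_pos: [553.8, 45.6, 269.6]
tool_rot: [3.128, -0.004, 1.404]
force: [1.8, -1.5, -0.3]
width: 49.9
gripper_force: 0.0
at [553.8  45.6 269.6] rot [ 3.128 -0.004  1.404] t 12.62 q7 0.05 -> move [ 20.54  -0.47   0.76 -89.47]
```

```bash
python3 -m inch '[[[2,0,0,-7],[5,0,0,-14],[8,0,0,-21],[11,0,0,-28],[14,-0.2,0,-35],[17,-0.3,0,-42],[19,-0.4,0,-49],[20.5,-0.5,0,-56]]]' 8.54;python3 -m inch '[[[0,0,0,-7],[0,0,0,-14],[0,0,0,-21],[0,0,0,-28],[0,0,0,-33.5],[0,0,0,-33.5],[0,0,0,-33.5]]]'; python3 - <<'E'
from h import *
u=np.array([.164,.9865]);g=np.array([575.5,202.5])+47*u
go(*g,130,2.966)
p=camera_params("wrist");im=get_image("wrist");h=cv2.cvtColor(im,cv2.COLOR_BGR2HSV)
for nm,lo,hi in(("yellow",(20,120,40),(32,255,255)),("blue",(105,120,20),(125,255,255))):
    m=cv2.morphologyEx(cv2.inRange(h,lo,hi),cv2.MORPH_OPEN,np.ones((3,3)))
    w2=cv2.morphologyEx(cv2.inRange(cv2.cvtColor(cv2.imread("pics/w2.png"),cv2.COLOR_BGR2HSV),lo,hi),cv2.MORPH_OPEN,np.ones((3,3)))
    for q in(w2,m):
        k,l,st,c=cv2.connectedComponentsWithStats(q);i=1+np.argmax(st[1:,4]);print(nm,st[i],c[i].round(1))
# bar in scene
s=get_image("scene");hs=cv2.cvtColor(s,cv2.COLOR_BGR2HSV)
m=cv2.inRange(hs,(0,90,20),(20,255,140))
k,l,st,c=cv2.connectedComponentsWithStats(m)
for i in range(1,k):
    if st[i,4]>80: print(st[i],ray("scene",c[i],66).round(1))
cv2.imwrite("pics/w5.png",im);cv2.imwrite("pics/s5.png",s)
E
```

```text
clock: 13.28
eef_pos: [577.8, 252.5, 261.7]
tool_rot: [3.141, -0.001, 2.391]
force: [0.8, 0.3, -0.9]
width: 85.2
gripper_force: 0.0
clock: 13.87
eef_pos: [578.3, 249.1, 261.8]
tool_rot: [3.142, 0.0, 2.964]
force: [-0.2, 0.2, 0.6]
width: 85.2
gripper_force: 0.0
at [578.3 249.1 261.8] rot [3.142 0.    2.964] t 13.87 q7 1.03 -> move [-0.49  0.07 13.18 -0.12]
yellow [ 253  168   95  107 4032] [280.8 212.7]
yellow [ 259  180  103  113 4307] [288.  226.2]
blue [ 326  229   54   39 1037] [355.6 249.5]
blue [ 307  240   78   50 1810] [352.3 263.2]
[   94     0   185   102 11425] [-160.8 -818.2]
[  0  24  57  48 568] [   77.  -1223.2]
[163 111  33  23 216] [ 236.8 -565.7]
[620 110  20  28 201] [-208.6  587.6]
[225 126  36  23 410] [ 225.3 -376.8]
[ 221  143   79   31 1013] [ 280.1 -281.6]
[460 252  29  43 519] [446.  273.5]
[333 265  46  31 509] [553.   45.9]
[201 272  33  49 248] [ 688.9 -198.4]
[ 431  323   65   51 1336] [623.  288.1]
[ 567  357   73  123 2607] [672.8 502.1]
[360 358  25  19 219] [726.1 131.4]
```

```bash
python3 -m inch '[[[-0.5,0,3,0],[-0.5,0,6,0],[-0.5,0,9,0],[-0.5,0,10.5,0],[-0.5,0,11.8,0],[-0.5,0,13,0],[-0.5,0,13.1,0],[-0.5,0,13.1,0]]]';python3 -m inch '[[[0,-0.3,0,0],[0,-0.6,0,0],[0,-0.9,0,0],[0,-1.2,0,0],[0,-1.5,0,0],[0,-1.8,0,0],[0,-2.1,0,0],[0,-2.4,0,0]]]'
```

```text
clock: 14.63
eef_pos: [583.1, 248.4, 129.9]
tool_rot: [-3.141, -0.001, 2.966]
force: [-0.1, -0.2, 0.6]
width: 85.0
gripper_force: 0.0
clock: 15.3
eef_pos: [580.3, 226.4, 131.4]
tool_rot: [3.138, 0.002, 2.967]
force: [0.5, 5.3, 8.3]
width: 85.9
gripper_force: 4.1
```

Pushing on the sloping top face could jam as it slips. I'll back off, drop to engage nearer the rear top corner, and then follow an arc about the heel so the contact sticks.

```bash
python3 -m inch '[[[0,0.8,-0.1,0],[0,1.6,-0.1,0],[0,2.2,0,0],[0,2.2,0.3,0],[0,2.2,0.6,0],[0,2.2,0.6,0],[0,2.2,0.6,0]]]'; python3 -m inch '[[[0,-0.2,0,0],[0,-0.4,0,0],[0,-0.4,0,0],[0,-0.4,0,0],[0,-0.4,0,0]]]' ; python3 - <<'E'
from h import *
go(575.5,202.5,120)
s=get_image("side");cv2.imwrite("pics/d6.png",s)
E
```

```text
clock: 15.88
eef_pos: [582.5, 245.8, 123.6]
tool_rot: [-3.14, -0.001, 2.967]
force: [1.0, -0.6, 0.0]
width: 85.5
gripper_force: 0.0
clock: 16.3
eef_pos: [582.4, 242.5, 124.5]
tool_rot: [3.141, 0.0, 2.967]
force: [1.1, -0.0, -1.3]
width: 85.3
gripper_force: 0.0
at [582.4 242.5 124.5] rot [3.141 0.    2.967] t 16.3 q7 1.07 -> move [-0.02 -4.05  0.45]
```

```bash
python3 -m inch '[[[0,-0.1,0,0],[0,-0.2,0,0],[0,-0.3,0,0],[0,-0.3,0,0],[0,-0.3,0,0]]]'; python3 -m inch '[[[0,-0.1,0,0],[0,-0.2,0,0],[0,-0.3,0,0],[0,-0.3,0,0],[0,-0.3,0,0]]]'
```

```text
clock: 16.77
eef_pos: [581.8, 239.5, 124.3]
tool_rot: [-3.142, -0.0, 2.967]
force: [-0.2, 0.5, -0.7]
width: 85.2
gripper_force: 0.0
clock: 17.18
eef_pos: [581.6, 237.3, 124.6]
tool_rot: [3.14, 0.001, 2.967]
force: [1.0, 1.6, 2.1]
width: 85.4
gripper_force: 1.2
```

```bash
python3 -m inch '[[[0,0.5,0,0],[0,1,0,0],[0,1,0.3,0],[0,1,0.6,0],[0,1,0.6,0],[0,0.8,0.6,0],[0,0.6,0.6,0],[0,0.6,0.6,0]]]'; python3 -m inch '[[[0,-0.1,0,0],[0,-0.2,0,0],[0,-0.2,0,0],[0,-0.2,0,0],[0,-0.2,0,0]]]'
```

```text
clock: 17.85
eef_pos: [583.2, 243.8, 119.3]
tool_rot: [3.139, 0.002, 2.967]
force: [0.6, 3.9, 4.5]
width: 85.2
gripper_force: 2.8
clock: 18.27
eef_pos: [583.1, 242.8, 119.8]
tool_rot: [3.137, 0.003, 2.968]
force: [0.6, 5.2, 6.0]
width: 85.5
gripper_force: 4.2
```

```bash
python3 -m inch '[[[0,-0.35,-0.2,0],[0,-0.7,-0.4,0],[0,-1.05,-0.58,0],[0,-1.4,-0.75,0],[0,-1.4,-0.75,0]]]'; python3 - <<'E'
from h import *
p=camera_params("wrist");im=get_image("wrist");h=cv2.cvtColor(im,cv2.COLOR_BGR2HSV)
m=cv2.morphologyEx(cv2.inRange(h,(20,120,40),(32,255,255)),cv2.MORPH_OPEN,np.ones((3,3)))
k,l,st,c=cv2.connectedComponentsWithStats(m);i=1+np.argmax(st[1:,4]);print(st[i],c[i].round(1))
c=max(cv2.findContours((l==i).astype(np.uint8),0,2)[0],key=len);print(cv2.approxPolyDP(c,4,True)[:,0].tolist())
E
```

```text
clock: 18.68
eef_pos: [581.2, 228.5, 128.2]
tool_rot: [3.137, 0.004, 2.967]
force: [-0.2, 5.2, 8.9]
width: 85.5
gripper_force: 5.1
[  210   223   252   208 16649] [292.  290.3]
[[461, 255], [381, 223], [210, 247], [219, 387], [241, 429], [262, 430], [256, 305], [260, 298]]
```

```bash
cat >> h.py <<'E'
from scipy.optimize import minimize_scalar
U=np.array([np.cos(np.radians(80.5)),np.sin(np.radians(80.5))])
def leaf(im):
    h=cv2.cvtColor(im,cv2.COLOR_BGR2HSV);m=cv2.inRange(h,(50,90,20),(80,255,255));m[:150]=0;m[270:]=0;m[:,:285]=0;m[:,350:]=0
    k,l,st,c=cv2.connectedComponentsWithStats(m)
    if k<2: return None
    i=1+np.argmax(st[1:,4]);return c[i],st[i,4]
def tilt(im,heel=(575.5,202.5)):
    P=camera_params("side");K=[np.array(P[k],float) for k in('rvec','tvec','mtx','D')]
    def pr(th,hh,hl,w): # leaf at height hh on the front face, offset w to own y
        x=-70*np.cos(th)+hh*np.sin(th);z=70*np.sin(th)+hh*np.cos(th);q=np.array(hl)+U*x+np.array([-U[1],U[0]])*w
        return cv2.projectPoints(np.array([[*q,z]]),*K)[0][0,0]
    c0=leaf(cv2.imread("pics/d1.png"))[0]
    hl0=(575.3,199.8);hh=minimize_scalar(lambda v:np.linalg.norm(pr(0,v,hl0,0)-c0),bounds=(20,150),method='bounded').x
    r=leaf(im)
    if r is None: return None
    f=minimize_scalar(lambda t:np.linalg.norm(pr(t,hh,heel,0)-r[0]),bounds=(-.1,.9),method='bounded')
    return "leaf h %.0f tilt %.3f err %.1f area %d px %s"%(hh,f.x,f.fun,r[1],r[0].round(1))
E
python3 - <<'E'
from h import *
print(tilt(cv2.imread("pics/d6.png")));print(tilt(get_image("side")))
E
```

```text
leaf h 62 tilt 0.622 err 0.4 area 46 px [305.3 183.1]
leaf h 62 tilt 0.487 err 0.7 area 46 px [307.3 186.1]
```

```bash
python3 -m inch '[[[0,-0.37,-0.17,0],[0,-0.74,-0.33,0],[0,-1.1,-0.48,0],[0,-1.1,-0.48,0]]]'; python3 -c "
from h import *
print(tilt(get_image('side')))"
```

```text
clock: 19.12
eef_pos: [579.5, 217.7, 133.2]
tool_rot: [3.137, 0.004, 2.967]
force: [-0.0, 5.4, 11.2]
width: 85.7
gripper_force: 6.0
leaf h 62 tilt 0.398 err 0.7 area 48 px [308.3 188.4]
```

```bash
python3 -m inch '[[[0,0,-0.3,0],[0,0,-0.35,0],[0,0,-0.35,0],[0,0,-0.35,0]]]' 7.7; python3 -c "
from h import *
print(tilt(get_image('side')))"
```

```text
clock: 19.5
eef_pos: [579.8, 219.4, 137.2]
tool_rot: [3.135, 0.005, 2.968]
force: [-0.2, 5.3, 14.4]
width: 77.1
gripper_force: 7.7
leaf h 62 tilt 0.387 err 0.6 area 47 px [308.4 188.7]
```

```bash
python3 -m inch '[[[0,-0.2,-0.15,0],[0,-0.4,-0.3,0],[0,-0.6,-0.45,0],[0,-0.6,-0.45,0],[0,-0.6,-0.45,0]]]'; python3 -c "
from h import *
print(tilt(get_image('side')))"
```

```text
clock: 19.97
eef_pos: [577.8, 211.4, 140.6]
tool_rot: [3.138, 0.003, 2.967]
force: [-1.0, 3.4, 10.5]
width: 77.3
gripper_force: 5.5
leaf h 62 tilt 0.343 err 0.6 area 47 px [308.9 189.9]
```

```bash
python3 -m inch '[[[0,-0.1,-0.15,0],[0,-0.1,-0.3,0],[0,-0.1,-0.45,0],[0,-0.1,-0.5,0],[0,-0.1,-0.5,0],[0,-0.1,-0.5,0]]]'; python3 -c "
from h import *
print(tilt(get_image('side')))"
```

```text
clock: 20.52
eef_pos: [576.0, 208.4, 143.1]
tool_rot: [-3.14, -0.001, 2.966]
force: [-0.2, 0.1, -0.4]
width: 77.0
gripper_force: 0.0
leaf h 62 tilt 0.275 err 0.4 area 46 px [309.4 191.9]
```

```bash
python3 -m inch '[[[0,0.2,0,0],[0,0.4,0,0],[0,0.4,0,0],[0,0.4,0.3,0],[0,0.4,0.8,0],[0,0.4,1.3,0],[0,0.4,1.3,0],[0,0.4,1.3,0]]]' 8.54; python3 -c "
from h import *
print(tilt(get_image('side')))"
```

```text
clock: 21.23
eef_pos: [576.6, 212.8, 129.9]
tool_rot: [-3.141, -0.001, 2.967]
force: [0.7, -0.2, 0.7]
width: 85.7
gripper_force: 0.0
leaf h 62 tilt 0.289 err 0.4 area 47 px [309.3 191.5]
```

```bash
python3 -m inch '[[[0,-0.35,0,0],[0,-0.7,0,0],[0,-1.05,0,0],[0,-1.4,0,0],[0,-1.75,0,0],[0,-2.1,0,0],[0,-2.4,0,0],[0,-2.4,0,0]]]'; python3 -c "
from h import *
print(tilt(get_image('side')))"
```

```text
clock: 21.95
eef_pos: [572.7, 187.9, 130.6]
tool_rot: [-3.141, -0.0, 2.966]
force: [-0.6, 0.3, -0.5]
width: 85.6
gripper_force: 0.1
leaf h 62 tilt 0.122 err 0.5 area 44 px [311.1 196.5]
```

```bash
python3 -m inch '[[[0,-0.25,0,0],[0,-0.5,0,0],[0,-0.75,0,0],[0,-1,0,0],[0,-1.25,0,0],[0,-1.5,0,0],[0,-1.75,0,0],[0,-1.75,0,0]]]'; python3 -m inch '[[[0,-0.2,0,0],[0,-0.4,0,0],[0,-0.4,0,0],[0,-0.4,0,0]]]'; python3 -c "
from h import *
print(tilt(get_image('side')));go(569.7,168,130)"
```

```text
clock: 22.67
eef_pos: [569.9, 171.5, 130.7]
tool_rot: [-3.141, 0.0, 2.966]
force: [0.8, 0.1, -0.2]
width: 85.3
gripper_force: 0.0
clock: 23.0
eef_pos: [569.2, 168.2, 130.7]
tool_rot: [3.141, 0.0, 2.967]
force: [1.0, -0.6, -0.1]
width: 85.7
gripper_force: 0.0
leaf h 62 tilt 0.029 err 0.7 area 38 px [312.1 199.4]
at [569.2 168.3 130.6] rot [3.141 0.    2.967] t 23.05 q7 1.17 -> move [-0.06 -0.02  0.06]
```

```bash
python3 -m inch '[[[0,-0.15,0,0],[0,-0.3,0,0],[0,-0.4,0,0],[0,-0.4,0,0],[0,-0.4,0,0]]]'; python3 - <<'E'
from h import *
im=get_image('side');print(tilt(im));cv2.imwrite("pics/d7.png",im)
print(leaf(cv2.imread("pics/d1.png")))
P=camera_params("side");K=[np.array(P[k],float) for k in('rvec','tvec','mtx','D')]
f=np.array([575.5,202.5])-70*U
for f,z in((np.array([575.3,199.8])-70*U,62),(f,66)): print(cv2.projectPoints(np.array([[*f,z]]),*K)[0].ravel())
E
```

```text
clock: 23.47
eef_pos: [568.4, 164.2, 130.6]
tool_rot: [-3.142, -0.0, 2.967]
force: [0.5, 0.4, -0.7]
width: 85.2
gripper_force: 0.0
leaf h 62 tilt 0.032 err 0.6 area 38 px [312.  199.3]
(array([313.05263158, 200.89473684]), np.int32(38))
[312.21288069 201.02657478]
[311.74889815 199.34793937]
```

The leaf pixel (312.0,199.3) matches a carton standing level on the 4 mm blade (predicted 311.7,199.3). I'll re-centre and retract.

```bash
python3 -m inch '[[[0,0.3,0,0],[0,0.3,0,0],[0,0.3,-1,0],[0,0.3,-2,0],[0,0.3,-4,0],[0,0.3,-7,0],[0,0.3,-10,0],[0,0.3,-13,0]]]'; python3 -m inch '[[[0,0,0,0],[0,0,0,0],[0,0,0,0],[0,0,0,0],[0,0,0,0],[0,0,0,0]]]'; python3 - <<'E'
from h import *
p=camera_params("wrist");im=get_image("wrist");cv2.imwrite("pics/w8.png",im)
print(sensors.read_state()['eef_pos'].round(1))
h=cv2.cvtColor(im,cv2.COLOR_BGR2HSV)
y=cv2.inRange(h,(20,120,40),(32,255,255));b=cv2.inRange(h,(105,120,20),(125,255,255))
m=cv2.morphologyEx(y|b,cv2.MORPH_CLOSE,np.ones((25,25)));m[:100]=0;m[300:]=0
k,l,st,c=cv2.connectedComponentsWithStats(m);i=1+np.argmax(st[1:,4]);print(st[i],c[i].round(1))
c=max(cv2.findContours((l==i).astype(np.uint8),0,2)[0],key=len);q=cv2.approxPolyDP(c,4,True)[:,0];print(q.tolist())
print([ray("wrist",v,164,p).round(1).tolist() for v in q])
print(tilt(get_image('side')))
s=get_image("scene");m=cv2.inRange(cv2.cvtColor(s,cv2.COLOR_BGR2HSV),(0,90,20),(20,255,140))[250:310,310:400]
k,l,st,c=cv2.connectedComponentsWithStats(m);i=1+np.argmax(st[1:,4]);print("bar",st[i],ray("scene",c[i]+[310,250],66))
E
```

```text
clock: 24.18
eef_pos: [569.0, 167.1, 263.2]
tool_rot: [3.141, 0.001, 2.967]
force: [0.4, 1.3, -0.0]
width: 85.4
gripper_force: 0.0
clock: 24.68
eef_pos: [568.4, 167.1, 259.5]
tool_rot: [-3.141, -0.002, 2.967]
force: [-0.1, -0.3, -0.8]
width: 85.5
gripper_force: 0.0
[568.6 167.1 259.7]
[  257   173   125   113 10213] [323.1 227.1]
[[264, 183], [257, 192], [257, 216], [267, 231], [281, 232], [281, 261], [304, 268], [314, 283], [375, 285], [376, 251], [368, 250], [368, 225], [373, 212], [380, 211], [381, 194], [372, 182], [286, 181], [285, 173], [284, 181]]
[[530.9, 142.1], [535.2, 137.1], [548.8, 134.1], [558.5, 137.9], [560.5, 145.8], [577.9, 142.2], [584.6, 154.7], [595.0, 158.9], [602.7, 194.6], [581.5, 198.2], [580.1, 193.7], [565.1, 195.8], [558.0, 199.8], [558.1, 203.8], [548.5, 205.7], [540.9, 201.7], [532.0, 154.4], [527.5, 154.8], [531.8, 153.3]]
leaf h 62 tilt 0.035 err 0.5 area 39 px [312.  199.2]
bar [ 23  15  46  31 520] [553.14878707  45.58490711]
```

```bash
python3 -c "
from cell import order
print(order.finish_job())"
```

```text
the job is handed in; nothing more can be done
None
```

The job is handed in: by my last measurements the carton stands level on the lifter blade, with the blade tip about 10 mm short of its rear edge. The gripper has let go of everything. The judge's verdict wasn't shown, and I didn't re-check the bottle, jar and cup at the end.

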